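# Fold the bench splash guard away

## Task

Fold the splash guard away: first fold the yellow end leaf flat against the red middle leaf while that still stands open, then swing the two together onto the blue fixed panel and press until the catch snaps and holds them. Press gently, no harder than needed (the acrylic cracks at about 45 N), and leave the tubes, bottles and boxes around it standing where they are.

Things in the scene. Friction and masses are not known exactly. Their poses are not given: they have to be found in the camera images.
- guard: Splash guard, fixed to the bench: grey foot 90 x 235 x 8 mm, upright clear panel in a blue frame, 160 mm wide along own y, 8 thick, top at 95 mm. Origin at bench height under the panel's centre; z up, own -x is the folding side. Folded: panel at own x 0, yellow end leaf -13, red middle leaf -26 mm; the end leaf only fits between if folded first. Brittle.
- catch_nose (a point): Brass nose of the spring catch, 97 mm above the bench, at the guard's own (-32, -96.5) mm; behind it a dark steel post, 24 x 20 mm, 118 high, at own (-32, -122). It snaps in front of a steel striker on the middle leaf's free edge, 178 mm from that leaf's hinge. It resists from 0.07 rad before home, with about 5 N at the striker, and snaps over at about 0.03 rad.
- leaf_mid (a joint): Angle of the red middle leaf, rad. 0 = home, parallel to the fixed panel; opens clockwise seen from above to 2.9: its direction from hinge to free edge is the guard's own -y turned clockwise by this. Friction 0.18 N m and an opening spring, 0.12 N m/rad x (2.6 - angle): it swings open unless caught. Pressing it home 125 mm from the hinge takes about 9 to 14 N.
- leaf_end (a joint): Angle of the yellow end leaf to the middle leaf, rad. 0 = flat against the middle leaf's inner face; opens clockwise seen from above to 3.0: its direction from hinge to free edge is that of the middle leaf turned half a turn, then clockwise by this. Light friction hinge (0.05 N m), stays where left.
- mid_centre (a point): Centre of the middle leaf: red frame, clear sheet 158 wide (4 to 162 mm from the hinge axis), 8 thick, from 12 to 122 mm above the bench. Width along own y; axes are the guard's at angle 0. Its mid-plane lies 13 mm to the right (seen from above, looking from hinge to free edge) of the hinge axis; the face on that side, own -x, is the one pushed to close it.
- end_centre (a point): Centre of the end leaf: yellow frame, clear sheet 132 wide (4 to 136 mm from the hinge axis), 8 thick, from 12 to 110 mm above the bench. Width along own y; axes are the guard's at both angles 0. Its mid-plane lies 6.5 mm to the right (seen from above, looking from hinge to free edge) of the hinge axis; the face on that side, own +x, is the one pushed to fold it.
- mid_hinge (a point): Top of the upright hinge axis between fixed panel and middle leaf, 122 mm above the bench, at the guard's own (-13, +88) mm.
- end_hinge (a point): Top of the upright hinge axis between middle and end leaf, 122 mm above the bench; it moves with the middle leaf, 168 mm along it from the other hinge and 6.5 mm to the right of that hinge.
- red_rack: White tube rack with red-capped tubes, 72 x 130 x 101 mm. Loose bystander; origin under its centre.
- yellow_rack: Blue tube rack with yellow-capped tubes, 72 x 130 x 101 mm. Loose bystander; origin under its centre.
- spray: Blue spray bottle with white pump head, diameter 68, height 175 mm. Loose bystander; origin under its centre.
- pot: Specimen pot with white lid, diameter 62, height 71 mm; it stands on the robot's side of the guard, where an unfolded end leaf would sweep. Loose bystander; origin under its centre.
- tray: Open steel tray with black-capped tubes, 90 x 120 x 25 mm. Loose bystander; origin under its centre.
- glove_box: White and blue glove carton, 120 x 160 x 87 mm. Loose bystander; origin under its centre.
- sharps_bin: Yellow sharps bin with red lid, diameter 112, height 144 mm. Loose bystander; origin under its centre.

How it is judged:
On the way, in this order (a step that is already met when the one before it is completed fails the run):
1. the end leaf is folded flat onto the middle leaf (within 0.08 rad) while the middle leaf is still open (more than 1.2 rad) (value of joint leaf_end below 0.08 rad and value of joint leaf_mid above 1.2 rad), for 0.2 s.
2. the middle leaf with the end leaf inside is home behind the catch (within 0.03 rad) (value of joint leaf_mid below 0.03 rad and value of joint leaf_end below 0.08 rad), for 0.2 s.
At the end, for the whole second after the job is handed in: The middle leaf is held by the catch within 0.03 rad of home and at rest (under 0.05 rad/s), with the end leaf folded between it and the fixed panel (within 0.08 rad) (all of step 2 and value of joint leaf_mid above -0.03 rad and velocity of joint leaf_mid between -0.05 and 0.05 rad/s); the robot touches nothing.
It fails at once if the robot presses on the splash guard with more than 45 N (contact force between any of the fingers, the arm and guard above 45 N).
It fails at once if a bystander is moved by more than 25 mm or knocked over (distance of any of red_rack, yellow_rack, spray, pot, tray, glove_box, sharps_bin from where it was at the start of the episode above 0.025 m or angle between any of red_rack, yellow_rack, spray, pot, tray, glove_box, sharps_bin's own z axis and vertical above 0.4 rad).
It also fails if it takes over 64 s, if anything falls off the work surface, if the arm or the gripper's body presses on something with over 40 N, if the wrist force passes 120 N, or if a joint passes its speed limit or range.

## Robot

A 6-joint arm with a two-finger parallel gripper is mounted at the origin on the work surface. World frame = base frame: x ahead of the robot, y to its left, z up, the work surface at z = 0. Lengths are in m, angles in rad, forces in N, time in s.
With the tool pointing down it reaches from about 0.3 to 0.875 m from the base axis. Payload 6.4 kg.
Tool frame: the origin (TCP) lies between the finger pads; the fingertips stand 22 mm ahead of it and the grasp point (between the pads) lies 3 mm ahead of it; z points along the fingers, y is the line along which they close (so a half turn about z gives the same grasp; the last joint's range is limited). The gripper opens to 85 mm and grips with 20 to 120 N. Pads are 22 mm wide; open, the fingers measure 114 mm over their backs; the gripper's body (76 mm by 85 mm) begins 54 mm behind the grasp point. The pads swing forward as they close: fully open they stand 13 mm farther back than shut.
Start: joints at [1.094, 0.181, 1.607, -0, 1.354, -0.206], TCP at [0.154, 0.554, 0.253] pointing down, gripper open.
Joint ranges: [-2.99, 2.99], [-0.89, 2.07], [0.3, 2.58], [-1.14, 4.28], [0, 2.63], [-3.12, 3.12]. Speed limits (rad/s): [2.57, 2.57, 3.01, 3.14, 3.14, 3.14].

## Interface

Orientations are given as a unit quaternion [w, x, y, z].
In Python, from bench import ctrl, imaging, workorder gives the robot as it stands.
- The arm moves only by the shell command python3 -m pendant 'ROWS' [OPENING]. ROWS is JSON, a list of rows, each a list of 4 numbers: the shift along the tool's x, y, z in cm, then the turn about the tool's z in degrees. In form: [[dx, dy, dz, roll], ...]. A call has 1 to 12 rows; each row is the pose to reach, as a shift and turn from the pose commanded when the call began, along the tool's axes at that moment; what a row does not reach only later rows make up. A row lasts 1/12 s, in which the tool goes at most 41.7 mm and 7.16 degrees, less where a joint would pass 70% of its speed; a pose out of reach is approached as far as the arm can. A call with a gripper value outside its range is refused whole. OPENING is the opening, from 0 (shut) to 1 (fully open), set as the call begins (- or left out, the last holds). The fingers move at their own pace and stop on an object; the grip force is fixed at half the most. Time passes only in rows, so rows that repeat a pose let the fingers close. It gives the time, the measured TCP pose, the force, the opening and the grip force at its end, in the units of the state.
- ctrl.get_obs(): the state, without advancing time (a new reading comes with each control period).
- imaging.camera(name): name is "scene" or "top" or "wrist"; returns the picture (420x560x3 uint8, red, green, blue); there is no depth.
- imaging.camera_info(name): a dict with "K" (3x3 intrinsics, pixels), "T" (4x4, takes a point from camera to world coordinates); the wrist camera has in their place "tool_from_camera" (4x4, takes a point from camera to tool coordinates, whose origin is the TCP and whose axes are the flange's). Camera axes: x right, y up, looking along -z (the intrinsics and any distortion apply to the point x, -y, -z); pixel columns grow to the right and rows downward; lengths in m; the calibration is good to about 2 mm. The wrist camera is an equidistant fisheye: a pixel r from the principal point sees the ray r / f radians off the axis. A picture is of the moment at which its call begins: read the wrist's pose just before it. camera_info takes no time and is no camera call.
- workorder.hand_in(): hands the job in; it is judged then, once.
The state is a dict: "time_s": time; "q": joint angles; "dq": joint speeds; "joint_efforts": joint torques, N m; "eef_pos": TCP position; "eef_rot": TCP orientation; "wrist_force": force on the tool from outside, world axes, zero at the start; "torque": the same for the moment, N m; "opening": opening from 0.0 (shut) to 1.0 (fully open); "grasp_force": force on a finger pad.
Only numpy, scipy, OpenCV 4.12 (cv2) and the standard library are available. Lean on these libraries where they do the work, as an engineer would, in place of code of your own. Each camera call takes 0.05 s, during which the arm holds its last target. There are 200 camera calls.

## Working session

There is one attempt and no reset: what is moved stays moved. The work goes in short steps, Python scripts to look and compute and a shell command to move; the robot and the scene stay as the last step left them, time stands still between calls to the robot, and variables do not carry over. Pictures are saved under pics/ and viewed, at most 10 in all, crops included, and the job is handed in when it is done.

```bash
mkdir -p pics; python3 - <<'E'
from bench import ctrl, imaging
import cv2,numpy as np
for n in("top","scene"):
    im=imaging.camera(n); cv2.imwrite(f"pics/{n}0.png",cv2.resize(im[:,:,::-1],(800,600),interpolation=cv2.INTER_CUBIC))
    i=imaging.camera_info(n); print(n,{k:np.round(v,4).tolist() if not isinstance(v,str) else v for k,v in i.items()})
o=ctrl.get_obs(); print(o)
E
```

```text
top {'K': [[514.7811, 0.0, 279.5671], [0.0, 514.7811, 210.9293], [0.0, 0.0, 1.0]], 'T': [[0.0244, 0.9957, -0.0897, 0.4813], [-0.9997, 0.0236, -0.0097, 0.0238], [-0.0075, 0.0899, 0.9959, 1.4061], [0.0, 0.0, 0.0, 1.0]]}
scene {'K': [[460.7961, 0.0, 269.7483], [0.0, 460.7961, 209.732], [0.0, 0.0, 1.0]], 'T': [[0.1923, -0.7731, 0.6045, 1.3734], [0.9812, 0.1607, -0.1066, -0.1259], [-0.0147, 0.6136, 0.7894, 1.1224], [0.0, 0.0, 0.0, 1.0]]}
{'time_s': 0.1, 'q': array([ 1.09370761e+00,  1.81499575e-01,  1.60788380e+00, -1.50604361e-05,
        1.35381431e+00, -2.06302503e-01]), 'dq': array([ 3.97355785e-04, -1.41449378e-03, -2.44007136e-03,  7.44482428e-05,
        1.39929960e-03, -8.03488533e-04]), 'joint_efforts': array([-3.57756162e-04, -4.45884168e+01, -3.52231979e+01, -3.81766467e-04,
        4.32058034e-03, -4.65491087e-05]), 'eef_pos': array([0.15358038, 0.55363536, 0.25246746]), 'eef_rot': array([-2.61985266e-04,  1.34978173e-01,  9.90848247e-01, -7.58588300e-04]), 'wrist_force': array([-0.16488076,  1.37647006, -0.28407178]), 'torque': array([-0.02035907,  0.04190065,  0.05376793]), 'grasp_force': 0.0, 'opening': 0.9982766049088162}
```

View pics/top0.png

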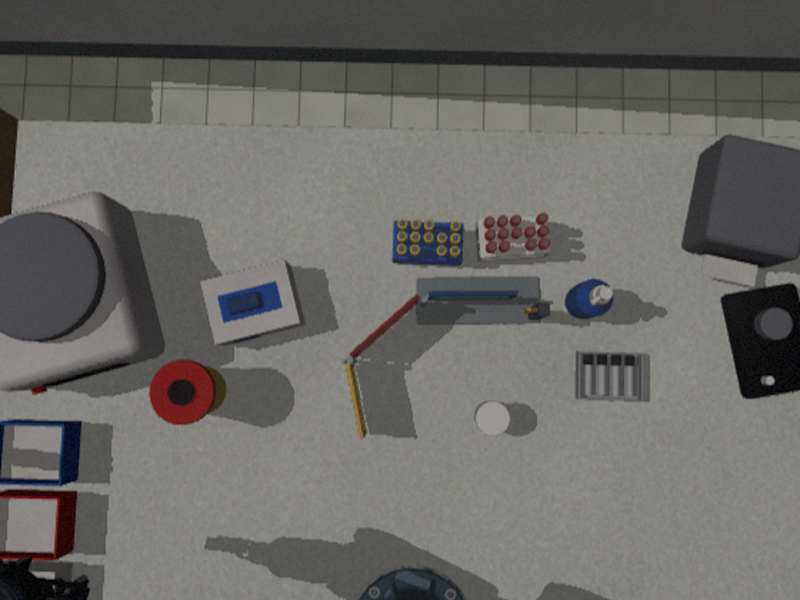

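View pics/scene0.png

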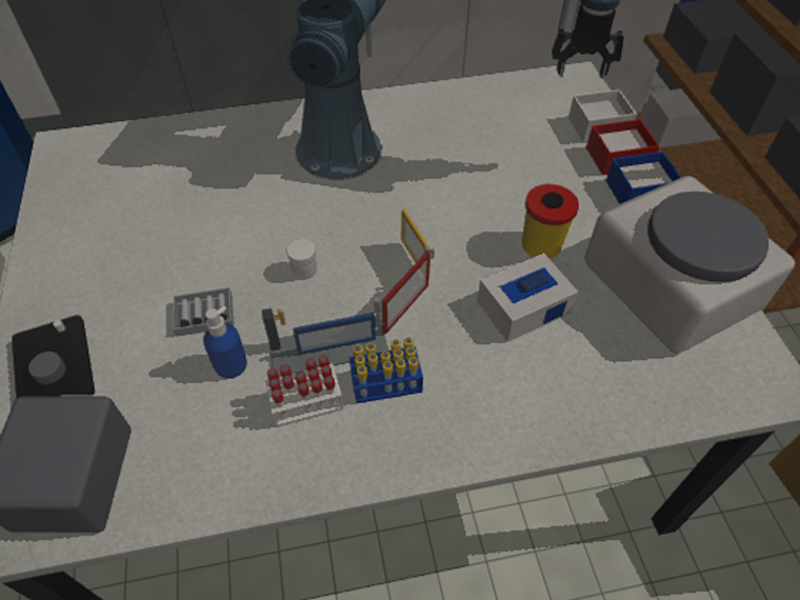

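The top view shows the mid hinge at about (421,298), the end hinge at (350,360), the yellow free edge at (363,437) and the catch at (530,311) in the 800x600 picture. The pot is at (492,418), the glove box at (250,302) and the sharps bin at (182,392).

```bash
cat > h.py <<'E'
from bench import ctrl, imaging
import numpy as np, cv2
def ray(n,u,v,z):
    i=imaging.camera_info(n);K=np.array(i["K"]);T=np.array(i["T"])
    d=T[:3,:3]@np.array([(u-K[0,2])/K[0,0],-(v-K[1,2])/K[1,1],-1]);c=T[:3,3]
    return c+d*(z-c[2])/d[2]
E
python3 - <<'E'
from h import *
im=imaging.camera("top"); c=im[185:320,225:400]; cv2.imwrite("pics/crop.png",cv2.resize(c[:,:,::-1],(784,605*784//784-5),interpolation=cv2.INTER_CUBIC))
s=.7
for k,u,v,z in [("midh",421,298,.122),("endh",350,360,.122),("endfree",363,437,.11),("nose",529,311,.097),("pot",492,418,.071),("bin",182,392,.144),("gbox near R",300,325,.087),("panelL",428,295,.095),("panelR",518,292,.095)]:
    print(k,ray("top",u*s,v*s,z).round(4))
E
```

```text
midh [ 0.6037 -0.0015  0.122 ]
endh [0.4924 0.1197 0.122 ]
endfree [0.3594 0.0939 0.11  ]
nose [ 0.5874 -0.1949  0.097 ]
pot [ 0.3952 -0.1346  0.071 ]
bin [0.4307 0.4034 0.144 ]
gbox near R [0.5532 0.2142 0.087 ]
panelL [ 0.612  -0.0144  0.095 ]
panelR [ 0.6212 -0.1753  0.095 ]
```

View pics/crop.png

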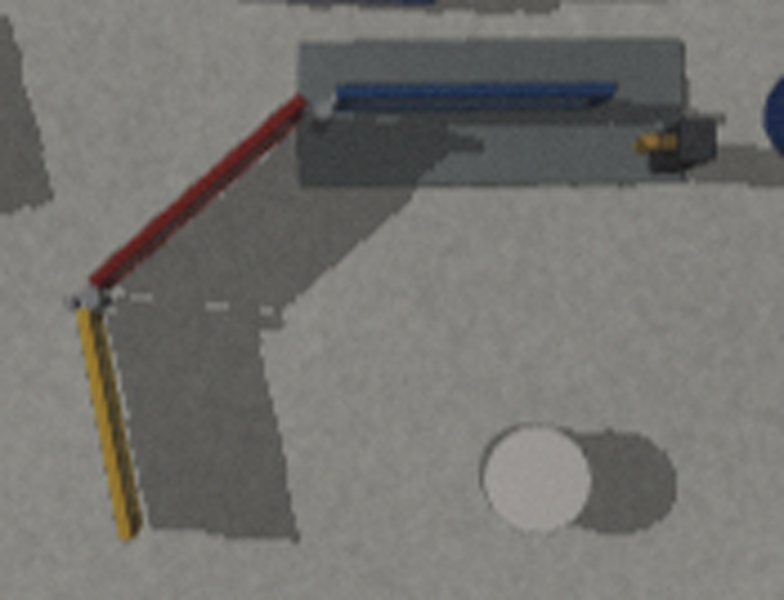

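The crop confirms this: mid hinge at (323,104), end hinge at (92,298), yellow free edge at (128,538), with open space left of the yellow leaf and the pot well to the right. The hinge-to-hinge distance comes out at 165 mm against the expected 168, so leaf_mid is about 2.4 rad and leaf_end about 2.1 rad. I'll shut the gripper, square the tool and go above the left side of the yellow leaf.

```bash
python3 -m pendant '[[-33.3,-31.7,0,-15.5],[-33.3,-31.7,0,-15.5],[-33.3,-31.7,0,-15.5],[-33.3,-31.7,0,-15.5],[-33.3,-31.7,0,-15.5],[-33.3,-31.7,0,-15.5],[-33.3,-31.7,0,-15.5],[-33.3,-31.7,0,-15.5],[-33.3,-31.7,0,-15.5],[-33.3,-31.7,0,-15.5],[-33.3,-31.7,0,-15.5],[-33.3,-31.7,0,-15.5]]' 0; python3 - <<'E'
from h import *
from scipy.spatial.transform import Rotation as R
o=ctrl.get_obs();print(R.from_quat(np.roll(o["eef_rot"],-1)).as_matrix().round(3))
E
```

```text
time_s: 1.15
eef_pos: [0.3926, 0.1546, 0.2535]
eef_rot: [0.001, 0.003, 1.0, -0.001]
wrist_force: [0.2, -0.2, -0.4]
opening: -0.004
grasp_force: 0.0
[[-1.     0.006  0.002]
 [ 0.006  1.    -0.002]
 [-0.002 -0.002 -1.   ]]
```

```bash
python3 -m pendant '[[0,0,4,0],[0,0,8,0],[0,0,12,0],[0,0,16.5,0],[0,0,16.5,0],[0,0,16.5,0]]'
cat >> h.py <<'E'
def arc(h,ang0,a,s,off,hx=.011,hy=.0145):
    """finger centre; leaf direction ang0 - a (cw); off = hinge axis to face"""
    t=ang0-a;d=np.array([np.cos(t),np.sin(t)]);r=np.array([d[1],-d[0]])
    return np.array(h)+s*d+(off+hx*abs(r[0])+hy*abs(r[1]))*r
def rows(P):
    p=ctrl.get_obs()["eef_pos"][:2]
    for q in P: print(np.round([-(q[0]-p[0])*100,(q[1]-p[1])*100],1),q.round(3))
E
python3 - <<'E'
from h import *
print(ctrl.get_obs()["eef_pos"])
rows([arc([.4924,.1197],np.deg2rad(-45.3),e,.095,.0105) for e in np.linspace(2.1,0,13)])
E
```

```text
time_s: 1.65
eef_pos: [0.3873, 0.1595, 0.0863]
eef_rot: [-0.004, 0.0, 1.0, -0.0]
wrist_force: [0.0, 0.5, 0.5]
opening: 0.001
grasp_force: 0.0
[0.38727684 0.1594793  0.08633041]
[-0.6 -3.7] [0.394 0.123]
[-0.7 -5.3] [0.394 0.106]
[-1.1 -7. ] [0.398 0.09 ]
[-1.7 -8.6] [0.405 0.074]
[ -2.7 -10.1] [0.415 0.059]
[ -4.  -11.4] [0.427 0.045]
[ -5.6 -12.5] [0.443 0.035]
[ -7.3 -13.2] [0.461 0.027]
[ -9.  -13.6] [0.477 0.023]
[-10.5 -13.8] [0.492 0.022]
[-12.1 -13.7] [0.508 0.022]
[-13.6 -13.4] [0.524 0.026]
[-15.2 -12.7] [0.539 0.032]
```

```bash
python3 -m pendant '[[-0.5,-2,0,0],[-0.6,-3.2,0,0],[-0.6,-4,0,0],[-0.7,-4.8,0,0],[-0.8,-5.6,0,0],[-1.1,-7,0,0],[-1.4,-7.8,0,0],[-1.7,-8.6,0,0],[-2.2,-9.4,0,0],[-2.7,-10.1,0,0],[-3.3,-10.8,0,0],[-4,-11.4,0,0]]'; python3 - <<'E'
from h import *
rows([arc([.4924,.1197],np.deg2rad(-45.3),e,.095,.0105) for e in np.linspace(1.225,0,8)])
c=imaging.camera("top")[185:320,225:400];cv2.imwrite("pics/c2.png",cv2.resize(c[:,:,::-1],(784,600),interpolation=cv2.INTER_CUBIC))
E
```

```text
time_s: 2.65
eef_pos: [0.4298, 0.045, 0.0878]
eef_rot: [-0.001, 0.0, 1.0, 0.0]
wrist_force: [-0.8, 0.0, 0.1]
opening: 0.005
grasp_force: 0.0
[0.2 0. ] [0.427 0.045]
[-1.3 -1. ] [0.443 0.035]
[-3.1 -1.8] [0.461 0.027]
[-4.8 -2.2] [0.477 0.023]
[-6.3 -2.3] [0.492 0.022]
[-7.8 -2.3] [0.508 0.022]
[-9.4 -1.9] [0.524 0.026]
[-10.9  -1.3] [0.539 0.032]
```

View pics/c2.png

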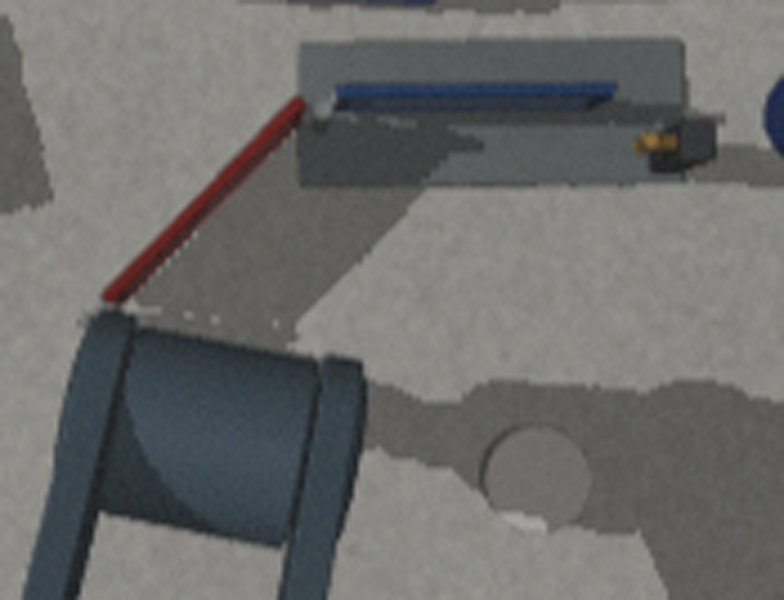

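The arm hides the yellow leaf. The red leaf has closed slightly, by about 0.06 rad (end hinge now near (105,312)), and the pot is untouched. I'll continue the fold with the updated hinge.

```bash
python3 - <<'E'
from h import *
rows([arc([.486,.1135],np.deg2rad(-41.7),e,.095,.0105) for e in np.linspace(1.2,0,11)])
E
```

```text
[ 0.3 -1. ] [0.429 0.034]
[-0.8 -1.7] [0.44  0.027]
[-2.  -2.2] [0.452 0.022]
[-3.3 -2.6] [0.465 0.018]
[-4.3 -2.8] [0.475 0.016]
[-5.3 -2.9] [0.485 0.015]
[-6.4 -2.9] [0.495 0.015]
[-7.5 -2.7] [0.506 0.017]
[-8.5 -2.4] [0.517 0.019]
[-9.6 -2. ] [0.528 0.024]
[-10.6  -1.5] [0.538 0.029]
```

```bash
python3 -m pendant '[[-0.8,-0.9,0,0],[-1.6,-1.6,0,0],[-2.4,-2.1,0,0],[-3.3,-2.5,0,0],[-4.3,-2.8,0,0],[-5.3,-2.9,0,0],[-6.4,-2.9,0,0],[-7.5,-2.7,0,0],[-8.5,-2.4,0,0],[-9.2,-2.2,0,0],[-9.7,-2,0,0],[-9.7,-2,0,0]]'
python3 - <<'E'
from h import *
i=imaging.camera("wrist");s=imaging.camera("scene")[120:270,190:340]
cv2.imwrite("pics/c3.png",np.hstack([cv2.resize(i,(400,300)),cv2.resize(s,(400,300),interpolation=3)])[:,:,::-1])
E
```

```text
time_s: 3.7
eef_pos: [0.528, 0.0258, 0.0884]
eef_rot: [0.0, -0.0, 1.0, -0.0]
wrist_force: [-0.0, 0.2, 0.2]
opening: -0.003
grasp_force: 0.0
```

View pics/c3.png

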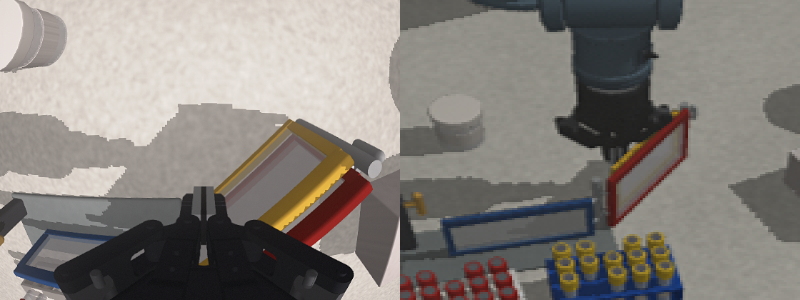

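The yellow leaf is nearly flat on the red one, with a thin wedge left. I'll keep pressing along the leaf normal in small steps.

```bash
python3 -m pendant '[[-0.2,0.2,0,0],[-0.4,0.4,0,0],[-0.5,0.5,0,0],[-0.5,0.5,0,0]]' ; python3 -m pendant '[[-0.2,0.2,0,0],[-0.3,0.3,0,0],[-0.3,0.3,0,0]]'
```

```text
time_s: 4.13
eef_pos: [0.5318, 0.0307, 0.0883]
eef_rot: [-0.0, 0.0, 1.0, 0.0]
wrist_force: [-1.6, -0.6, 1.5]
opening: 0.002
grasp_force: 0.4
time_s: 4.38
eef_pos: [0.535, 0.0337, 0.0883]
eef_rot: [0.0, 0.0, 1.0, 0.0]
wrist_force: [-1.5, -0.6, 0.2]
opening: 0.001
grasp_force: 0.6
```

```bash
python3 -m pendant '[[-0.2,0.2,0,0],[-0.4,0.4,0,0],[-0.5,0.5,0,0],[-0.5,0.5,0,0]]'
python3 - <<'E'
from h import *
i=imaging.camera("wrist")[130:420,220:560];s=imaging.camera("scene")[120:270,190:340]
cv2.imwrite("pics/c4.png",np.hstack([cv2.resize(i,(400,340)),cv2.resize(s,(400,340),interpolation=3)])[:,:,::-1])
E
```

```text
time_s: 4.72
eef_pos: [0.5403, 0.0387, 0.0884]
eef_rot: [0.0, 0.0, 1.0, -0.0]
wrist_force: [-1.3, -1.0, 1.0]
opening: -0.003
grasp_force: 0.6
```

View pics/c4.png

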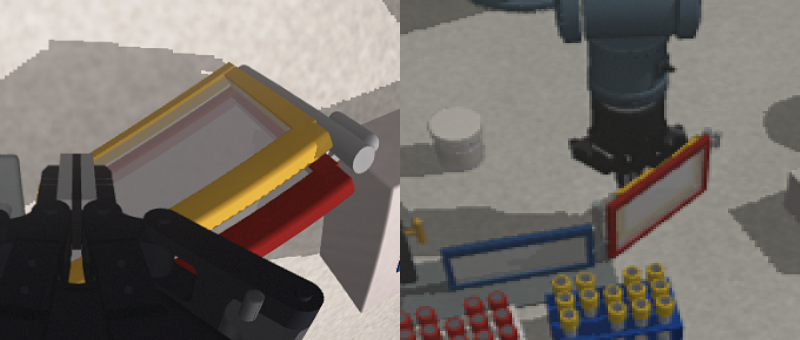

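The yellow leaf now lies parallel and flat on the red one, and the red leaf has started opening under the push. I'll retract, rise, swing clear to the outside and check from the top.

```bash
python3 -m pendant '[[0.5,-0.5,0,0],[1.5,-1.5,0,0],[2,-2,-4,0],[2,-2,-8,0],[2,-2,-12,0],[4,-3,-14,0],[8,-3,-14,0],[12,-3,-14,0],[16,-3,-14,0],[18,-3,-14,0]]'
python3 - <<'E'
from h import *
c=imaging.camera("top")[185:320,225:400];cv2.imwrite("pics/c5.png",cv2.resize(c[:,:,::-1],(784,600),interpolation=cv2.INTER_CUBIC))
E
```

```text
time_s: 5.65
eef_pos: [0.3559, 0.0092, 0.2271]
eef_rot: [-0.001, -0.0, 1.0, 0.0]
wrist_force: [0.3, -0.6, 0.1]
opening: 0.001
grasp_force: 0.0
```

View pics/c5.png

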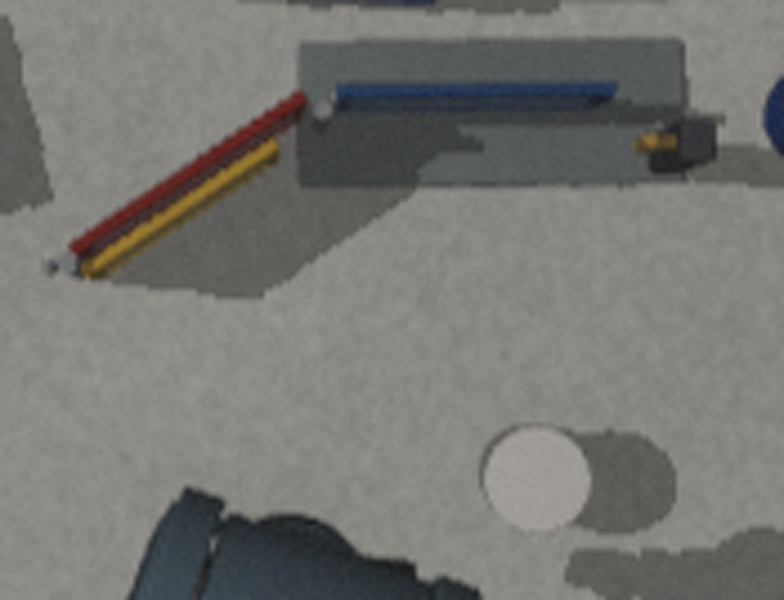

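Red edge (305,97)–(78,247) and yellow edge (275,147)–(90,270) are parallel (33.5° and 33.6°), so the fold is flat with the middle leaf open at about 2.5 rad. Next I'll plan the closing arc.

```bash
python3 - <<'E'
from h import *
c=lambda x,y,z: ray("top",225+x/4.48,185+y/4.444,z)[:2]
a,b=c(305,97,.122),c(78,247,.122);d=b-a;ang=np.arctan2(d[1],d[0])
p,q=c(338,86,.095),c(617,84,.095);g=np.arctan2(*(q-p)[::-1])
h=c(323,104,.122);print("mid dir",np.rad2deg(ang),"len",np.hypot(*d),"home",np.rad2deg(g),"a",g-ang+2*np.pi,"hinge",h, "nose",c(640,143,.097))
t0=g
al=(g-ang)%(2*np.pi)
rows([arc(h,g,al,.125,.042)]);print()
rows([arc(h,g,x,.125,.017) for x in np.linspace(al,0,26)])
E
```

```text
mid dir 125.12650719074281 len 0.152098838285507 home -88.23083931017173 a 2.5593971274202247 hinge [ 0.60437222 -0.00748293] nose [ 0.58858253 -0.18871993]
[-22.7  11.9] [0.581 0.129]

[-20.6  10.5] [0.561 0.115]
[-19.4  10. ] [0.549 0.11 ]
[-18.3   9.4] [0.537 0.104]
[-17.2   8.7] [0.526 0.096]
[-16.2   7.8] [0.516 0.088]
[-15.2   6.8] [0.507 0.078]
[-14.4   5.8] [0.498 0.067]
[-13.7   4.6] [0.491 0.055]
[-13.1   3.3] [0.485 0.042]
[-12.6   1.9] [0.481 0.029]
[-12.3   0.7] [0.478 0.016]
[-12.1  -0.5] [0.476 0.004]
[-12.1  -1.8] [ 0.475 -0.008]
[-12.1  -3. ] [ 0.475 -0.021]
[-12.3  -4.3] [ 0.477 -0.034]
[-12.6  -5.6] [ 0.48  -0.046]
[-13.1  -6.8] [ 0.485 -0.059]
[-13.7  -8. ] [ 0.491 -0.071]
[-14.4  -9.2] [ 0.498 -0.082]
[-15.3 -10.2] [ 0.507 -0.093]
[-16.3 -11.2] [ 0.517 -0.103]
[-17.4 -12.1] [ 0.528 -0.112]
[-18.6 -12.9] [ 0.54  -0.119]
[-19.9 -13.5] [ 0.553 -0.125]
[-21.2 -14. ] [ 0.567 -0.13 ]
[-22.5 -14.3] [ 0.58  -0.133]
```

```bash
python3 -m pendant '[[-23,12.5,0,0],[-23,12.5,0,0],[-23,12.5,0,0],[-23,12.5,0,0],[-23,12.5,0,0],[-23,12.5,0,0],[-23,12.5,0,0],[-23,12.5,4,0],[-23,12.5,8,0],[-23,12.5,12,0],[-23,12.5,13.9,0],[-23,12.5,13.9,0]]'; python3 -m pendant '[[0.5,-0.5,0,0],[1,-0.9,0,0],[1.6,-1.4,0,0],[2.2,-1.8,0,0],[2.8,-2.1,0,0],[2.8,-2.1,0,0]]'
```

```text
time_s: 6.7
eef_pos: [0.5853, 0.1331, 0.0831]
eef_rot: [-0.005, 0.0, 1.0, -0.0]
wrist_force: [-1.0, 0.6, 0.7]
opening: -0.0
grasp_force: 0.0
time_s: 7.2
eef_pos: [0.5615, 0.1119, 0.0906]
eef_rot: [0.001, 0.0, 1.0, 0.0]
wrist_force: [0.2, -0.3, 0.4]
opening: -0.001
grasp_force: 0.0
```

```bash
python3 -m pendant '[[0.6,-0.1,0,0],[1.2,-0.3,0,0],[1.8,-0.5,0,0],[2.4,-0.8,0,0],[3,-1.2,0,0],[3.5,-1.6,0,0],[4,-2,0,0],[4.5,-2.4,0,0],[5,-2.9,0,0],[5.4,-3.4,0,0],[5.9,-3.9,0,0],[6.3,-4.5,0,0]]'; python3 -m pendant '[[0.4,-0.6,0,0],[0.7,-1.2,0,0],[1,-1.8,0,0],[1.3,-2.5,0,0],[1.5,-3.2,0,0],[1.7,-3.8,0,0],[1.9,-4.5,0,0],[2,-5.1,0,0],[2.1,-5.7,0,0],[2.2,-6.3,0,0],[2.3,-6.9,0,0],[2.3,-7.5,0,0]]'; python3 - <<'E'
from h import *
rows([arc([.6044,-.0075],np.deg2rad(-88.2),x,.125,.017) for x in np.linspace(1.3,0,14)])
i=imaging.camera("wrist");s=imaging.camera("scene")[120:270,140:340]
cv2.imwrite("pics/c6.png",np.hstack([cv2.resize(i,(400,300)),cv2.resize(s,(400,300),interpolation=3)])[:,:,::-1])
E
```

```text
time_s: 8.2
eef_pos: [0.4983, 0.0671, 0.0893]
eef_rot: [-0.0, 0.0, 1.0, 0.0]
wrist_force: [2.2, 2.0, 0.8]
opening: 0.002
grasp_force: 0.0
time_s: 9.2
eef_pos: [0.4754, -0.008, 0.0891]
eef_rot: [-0.0, 0.0, 1.0, 0.0]
wrist_force: [-0.1, 3.3, 1.4]
opening: -0.002
grasp_force: 0.0
[ 0.  -0.4] [ 0.475 -0.012]
[-0.  -1.7] [ 0.476 -0.025]
[-0.3 -2.9] [ 0.478 -0.037]
[-0.6 -4.1] [ 0.481 -0.049]
[-1.1 -5.3] [ 0.486 -0.061]
[-1.7 -6.5] [ 0.492 -0.073]
[-2.4 -7.6] [ 0.5   -0.084]
[-3.3 -8.7] [ 0.508 -0.094]
[-4.3 -9.6] [ 0.518 -0.104]
[ -5.4 -10.4] [ 0.529 -0.112]
[ -6.6 -11.2] [ 0.541 -0.12 ]
[ -7.8 -11.8] [ 0.554 -0.126]
[ -9.2 -12.2] [ 0.567 -0.13 ]
[-10.4 -12.5] [ 0.58  -0.133]
```

View pics/c6.png

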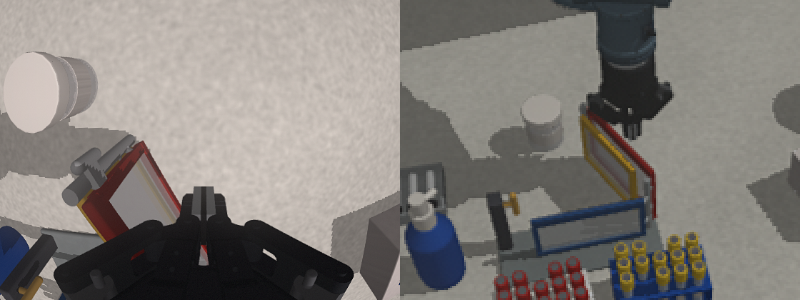

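The red and yellow leaves are swinging together, still flat on each other, and the pot is clear of the leaf's path. I'll continue the arc to just short of home.

```bash
python3 -m pendant '[[0,-0.8,0,0],[-0.1,-1.7,0,0],[-0.2,-2.4,0,0],[-0.3,-2.9,0,0],[-0.5,-3.5,0,0],[-0.7,-4.1,0,0],[-0.9,-4.7,0,0],[-1.1,-5.3,0,0],[-1.4,-5.9,0,0],[-1.7,-6.5,0,0],[-2,-7.1,0,0],[-2.4,-7.6,0,0]]'; python3 -m pendant '[[-0.4,-0.5,0,0],[-0.9,-1,0,0],[-1.4,-1.5,0,0],[-1.9,-2,0,0],[-2.4,-2.4,0,0],[-3,-2.8,0,0],[-3.6,-3.2,0,0],[-4.2,-3.6,0,0],[-4.8,-3.9,0,0],[-5.4,-4.2,0,0],[-5.4,-4.2,0,0]]'; python3 - <<'E'
from h import *
c=imaging.camera("top")[185:320,225:400];i=imaging.camera("wrist")
cv2.imwrite("pics/c7.png",np.hstack([cv2.resize(i,(400,300)),cv2.resize(c,(400,300),interpolation=3)])[:,:,::-1])
E
```

```text
time_s: 10.3
eef_pos: [0.4998, -0.0842, 0.0892]
eef_rot: [-0.0, 0.0, 1.0, -0.0]
wrist_force: [-1.7, 2.5, 0.4]
opening: -0.003
grasp_force: 0.0
time_s: 11.22
eef_pos: [0.5551, -0.1265, 0.0895]
eef_rot: [0.001, 0.0, 1.0, -0.001]
wrist_force: [-0.1, -0.1, 0.2]
opening: 0.001
grasp_force: 0.0
```

View pics/c7.png

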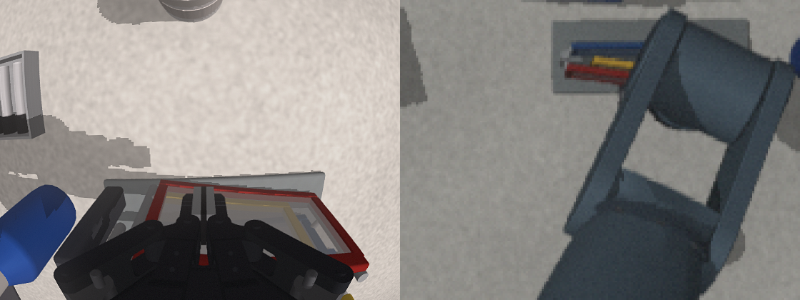

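Only a small angle is left, with the yellow leaf between red and blue. Now I'll press along +x in small steps, watching the force.

```bash
python3 -m pendant '[[-0.3,-0.1,0,0],[-0.6,-0.2,0,0],[-0.9,-0.3,0,0],[-1.1,-0.3,0,0],[-1.1,-0.3,0,0]]'; python3 -m pendant '[[-0.2,0,0,0],[-0.3,0,0,0],[-0.3,0,0,0]]'; python3 -m pendant '[[-0.1,0,0,0],[-0.2,0,0,0],[-0.2,0,0,0]]'
```

```text
time_s: 11.73
eef_pos: [0.5651, -0.1287, 0.0893]
eef_rot: [0.0, 0.0, 1.0, -0.0]
wrist_force: [-1.3, -0.2, -1.2]
opening: -0.004
grasp_force: 0.0
time_s: 11.98
eef_pos: [0.5677, -0.1288, 0.0893]
eef_rot: [-0.0, 0.0, 1.0, -0.0]
wrist_force: [-3.0, -1.0, 1.3]
opening: -0.0
grasp_force: 0.0
time_s: 12.23
eef_pos: [0.5684, -0.1287, 0.0891]
eef_rot: [-0.002, 0.0, 1.0, 0.0]
wrist_force: [-9.1, -1.7, 2.8]
opening: 0.0
grasp_force: 0.0
```

```bash
python3 -m pendant '[[-0.1,0,0,0],[-0.1,0,0,0]]'; python3 -m pendant '[[-0.1,0,0,0],[-0.1,0,0,0]]';python3 -m pendant '[[-0.1,0,0,0],[-0.1,0,0,0]]'
```

```text
time_s: 12.4
eef_pos: [0.5694, -0.1288, 0.089]
eef_rot: [-0.002, 0.0, 1.0, 0.0]
wrist_force: [-9.3, -1.9, 3.4]
opening: 0.001
grasp_force: 0.0
time_s: 12.57
eef_pos: [0.5705, -0.1287, 0.0889]
eef_rot: [-0.001, 0.0, 1.0, 0.0]
wrist_force: [-8.7, -1.9, 0.8]
opening: -0.001
grasp_force: 0.0
time_s: 12.73
eef_pos: [0.5715, -0.1288, 0.0889]
eef_rot: [-0.001, 0.0, 1.0, -0.0]
wrist_force: [-7.9, -3.1, 2.3]
opening: 0.004
grasp_force: 0.0
```

```bash
python3 -m pendant '[[-0.1,0,0,0],[-0.1,0,0,0]]'; python3 -m pendant '[[-0.1,0,0,0],[-0.1,0,0,0]]';python3 -m pendant '[[-0.1,0,0,0],[-0.1,0,0,0]]'
```

```text
time_s: 12.9
eef_pos: [0.5723, -0.1288, 0.0889]
eef_rot: [-0.002, -0.0, 1.0, -0.0]
wrist_force: [-9.3, -2.7, 1.3]
opening: 0.003
grasp_force: 0.0
time_s: 13.07
eef_pos: [0.5735, -0.1286, 0.0887]
eef_rot: [-0.002, -0.0, 1.0, 0.0]
wrist_force: [-6.2, -2.2, -1.1]
opening: 0.002
grasp_force: 0.0
time_s: 13.23
eef_pos: [0.5748, -0.1285, 0.0887]
eef_rot: [-0.001, -0.0, 1.0, 0.0]
wrist_force: [-6.3, -1.6, -0.3]
opening: 0.002
grasp_force: 0.0
```

```bash
python3 -m pendant '[[-0.1,0,0,0],[-0.1,0,0,0]]'; python3 -m pendant '[[-0.1,0,0,0],[-0.1,0,0,0]]'
```

```text
time_s: 13.4
eef_pos: [0.5749, -0.1285, 0.0886]
eef_rot: [-0.002, -0.0, 1.0, 0.0]
wrist_force: [-10.5, -1.9, 1.5]
opening: 0.001
grasp_force: 0.0
time_s: 13.57
eef_pos: [0.575, -0.1285, 0.0886]
eef_rot: [-0.003, -0.0, 1.0, 0.0]
wrist_force: [-14.9, -2.9, 5.6]
opening: -0.003
grasp_force: 0.0
```

Past the snap the force rises against a hard stop, so the leaf is home. I'll release slowly and look.

```bash
python3 -m pendant '[[0,0,0,0],[0.1,0,0,0],[0.3,0,0,0],[0.6,0,0,0],[1.2,0,0,0],[3,0,0,0],[6,0,0,0],[10,1,-3,0],[14,3,-6,0],[18,5,-10,0],[20,8,-12,0],[20,12,-12,0]]'; python3 -m pendant '[[0,4,0,0],[0,8,0,0],[0,12,0,0],[0,12,0,0],[0,12,0,0],[0,12,0,0]]'; python3 - <<'E'
from h import *
c=imaging.camera("top")
cv2.imwrite("pics/c8.png",np.hstack([cv2.resize(c[190:240,285:385],(560,280),interpolation=3),cv2.resize(c,(240,280))])[:,:,::-1])
E
```

```text
time_s: 14.57
eef_pos: [0.3856, -0.0327, 0.2036]
eef_rot: [0.002, 0.002, 1.0, -0.001]
wrist_force: [0.7, -0.0, 1.2]
opening: 0.002
grasp_force: 0.0
time_s: 15.07
eef_pos: [0.3865, 0.0884, 0.2013]
eef_rot: [0.001, -0.001, 1.0, -0.0]
wrist_force: [-0.0, -1.1, 0.3]
opening: 0.002
grasp_force: 0.0
```

View pics/c8.png

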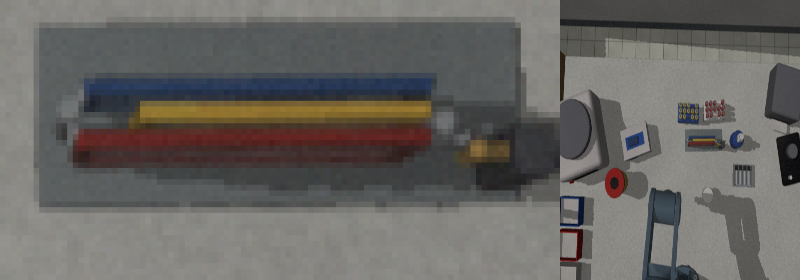

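Blue, yellow and red lie parallel, the brass nose at (490,151) sits in front of the striker, and the bystanders look unmoved. I'm handing in.

```bash
python3 -c "
from bench import workorder
print(workorder.hand_in())"
```

```text
the job is handed in; nothing more can be done
None
```

The splash guard is folded and held by the catch, with the yellow leaf between red and blue; measured force peaked at about 16 N, the bystanders look unmoved in the last top picture, and the job was handed in at about 15 s with no verdict shown.

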